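Slide a rack spacer along the jig rail into the corner pocket

ROBOT

A 7-joint arm with a two-finger parallel gripper is mounted at the origin on the work surface. World frame = base frame: x ahead of the robot, y to its left, z up, the work surface at z = 0. Lengths are in m, angles in rad, forces in N, time in s.
With the tool pointing down it reaches from about 0.425 to 0.95 m from the base axis. Payload 16.7 kg.
Tool frame: the origin (TCP) lies on the centre line of the jaws, within the pads' length; the fingertips stand 19 mm ahead of it and the grasp point (between the pads) is the TCP (robot.tcp_to_tips is the distance from the TCP to the fingertips, in m); y points along the fingers, x is the direction in which the jaws open and shut, and the axes are right-handed (so a half turn about y gives the same grasp; the last joint's range is limited). The gripper opens to 94 mm and grips with 3 to 60 N. Pads are 16 mm wide; open, the fingers measure 119 mm over their backs; the gripper's body (75 mm by 177 mm) begins 78 mm behind the grasp point.
Start: joints at [1.131, 0.426, 0.074, 1.606, -0.034, 1.111, -0.067], TCP at [0.194, -0.647, 0.198] pointing down, gripper open.
Joint ranges: [-2.85, 2.85], [-0.5, 2.14], [-1.23, 1.37], [0.21, 2.46], [-1.02, 4.16], [0.16, 2.05], [-2.73, 2.73]. Speed limits (rad/s): [1.89, 1.89, 2.39, 2.39, 3.01, 3.01, 3.01].

INTERFACE

Orientations are given as a unit quaternion [w, x, y, z].
In Python, from bench import robot gives the robot as it stands.
- The arm moves only by the shell command python3 -m handwheel 'ROWS' [FORCE]. ROWS is JSON, a list of rows, each a list of 3 entries, a list of its own where there are three numbers: the opening, from 0 (shut) to 1 (fully open), then the shift along the tool's x, y, z in m, then the turn about the tool's y in degrees. A call has exactly 5 rows; each row shifts and turns the commanded pose from where the row before left it, along the tool's axes as they then stand; what a row does not reach is not made up. A row lasts 1/8 s, in which the tool goes at most 62.5 mm and 10.7 degrees, less where a joint would pass 70% of its speed; a pose out of reach is approached as far as the arm can. A call is refused whole if a number of a shift passes 0.0625 or a number of a turn 10.7, either way. A call with a gripper value outside its range is refused whole. The fingers move at their own pace and stop on an object; FORCE is the grip in N (left out, the last holds). Time passes only in rows, so rows that do not move let the fingers close, or fill a call up. It gives the time, the measured TCP pose, the force and the opening at its end, in the units of the state.
- robot.get_obs(): the state, without advancing time (a new reading comes with each control period).
- robot.grab_frame(name): name is "scene" or "side" or "wrist"; returns (picture, depth): 480x640x3 uint8, blue, green, red; 480x640 float32, m along the optical axis (not along the pixel's ray), 0 where there is no reading.
- robot.calibration(name): a dict with "mtx" (3x3 intrinsics, pixels), "distortion" ([k1, k2, p1, p2, k3] as OpenCV has them; the pictures are not rectified), "rvec" (rotation vector, rad) and "tvec" (3), from world to camera coordinates, as OpenCV has them. Camera axes: x right, y down, z forward; pixel columns grow to the right and rows downward; lengths in m; the calibration is good to about 2 mm. A picture is of the moment at which its call begins: read the wrist's pose just before it. calibration takes no time and is no camera call; for the wrist camera it gives the pose at the moment of the call.
- robot.finish_job(): hands the job in, once; it reports no verdict.
Trained networks look in the newest picture that a camera, given by its name, has taken for a name from the list of things; names that differ only in an ending like _2 or _b are one class to them, and where a whole thing is asked for, a point or a joint stands for the part that bears it (a point fixed in the world has none). Each returns a list of dicts, best first, with "confidence" (0 to 1); they miss things now and then, are a little off and sometimes report something else, mostly with a low value. They report only what shows in the picture. A call takes as long as a camera call. They do not tell look-alikes from the thing itself.
- robot.boxes_of(camera, name): "rect" ([left, top, right, bottom] in pixels, round what is visible of it).
The state is a dict: "t": time; "qpos": joint angles; "qvel": joint speeds; "effort": joint torques, N m; "position": TCP position; "eef_rot": TCP orientation; "force": force on the tool from outside, world axes, zero at the start; "torque": the same for the moment, N m; "finger_gap": finger opening in m.
Only numpy, scipy, OpenCV 4.12 (cv2) and the standard library are available. Lean on these libraries where they do the work, as an engineer would, in place of code of your own. Each camera call takes 0.05 s, during which the arm holds its last target.

TASK

The pale spacer block has to be set in the wine-rack assembly jig. With a fingertip slide it over the board until its long side lies flat against the metal rail, well before the orange pocket; then, keeping it against the rail, drag it along into the orange corner pocket until it is fully home against the end stop, and move clear. Do not lift or tip the spacer, and leave the dark spacer and everything else as they are.

Things in the scene. Friction and masses are not known exactly. Their poses are not given: they have to be found in the camera images.
- jig: Flat grey assembly board fixed to the table, 240 mm (its x) by 440 mm (its y), 12 mm thick; origin at the centre of its underside, z up. Its place and its yaw (up to 0.2 rad) change each time. On it: an aluminium rail along the far (+x) side, and at the +y end of the rail the orange corner pocket (end stop and cheek).
- rail (a point): Middle of the rail's inner face, at its foot: x = +85 mm, y = 0, z = 12 mm in the jig's frame. Axes as the jig; the rail is straight along y, 420 mm long (y from -210 to +210 mm), 20 mm wide, and rises 20 mm above the board.
- pocket (a point): On the board's top, where the centre of the spacer's underside lies when fully home: x = +62.5, y = +150, z = 12 mm in the jig's frame, axes as the jig. The orange end stop's inner face is at jig y = +185 mm. The orange cheek, parallel to the rail, runs from y = +145 to +185 mm, inner face at x = +34 mm, 12 mm thick: 51 mm from the rail. Both rise 20 mm. Open towards -y.
- pale_spacer: Pale pine block with two dark dowel-hole marks on its top, loose on the board, 45 mm (its x) by 70 mm (its y, long) by 18 mm high, 35 to 70 g; origin at the centre of its underside, z up. It starts with its centre 85 to 110 mm short of where it touches the rail, 135 to 300 mm before its home, turned up to 0.35 rad. Fully home, its y is along the rail and 30 mm of it stick out of the pocket.
- dark_spacer: Dark walnut block of the same size, loose on the board beside the pale one, either side of it (centres 105 to 165 mm apart along the rail), also about as far from the rail. Not to be moved.
- glue_bottle: Yellow glue bottle standing on the board near its -x, +y corner, 40 mm diameter, 110 mm high; origin at the centre of its underside. Not to be moved.
- wine_bottle: Green wine bottle standing on the table to the right of the jig, 74 mm diameter, 300 mm high; origin at the centre of its underside. Not to be moved.
- hammer: Hammer lying on the table to the left of the jig, 260 mm long (handle along its x, head at +x), 26 mm thick; origin under its middle. Not to be moved.
- cork_cup: White cup on the table at the right, 90 mm across, 80 mm high; origin at the centre of its underside. Not to be moved.
- tape_roll: Brown ring-shaped tape roll on the table at the left, 90 mm across, 45 mm high; origin at the centre of its underside. Not to be moved.
- cork: Cork standing on the table to the right of the jig, 24 mm diameter, 45 mm high; origin at the centre of its underside. Not to be moved.
Mind the look-alikes: they are no part of the job. Of the things that look like the pale_spacer, the middle-sized one is meant.

How it is judged:
On the way, in this order (a step that is already met when the one before it is completed fails the run):
1. the pale spacer lies flat against the rail, still 60 mm or more before its home (x of pale_spacer in the frame of jig above 0.0585 m and angle between the y axis of pale_spacer and the y axis of jig, either way round below 0.06 rad and z of pale_spacer in the frame of jig between 0.008 and 0.016 m and angle between pale_spacer's own z axis and vertical below 0.06 rad and y of pale_spacer in the frame of jig below 0.09 m), for 0.1 s.
2. the pale spacer has been slid along the rail and is home in the corner pocket (x of pale_spacer in the frame of jig above 0.0585 m and angle between the y axis of pale_spacer and the y axis of jig, either way round below 0.06 rad and z of pale_spacer in the frame of jig between 0.008 and 0.016 m and angle between pale_spacer's own z axis and vertical below 0.06 rad and y of pale_spacer in the frame of jig above 0.146 m and horizontal distance between pale_spacer and pocket below 0.006 m), for 0.2 s.
At the end, for the whole second after the job is handed in: The pale spacer lies flat on the board in the corner pocket: within 4 mm of touching the rail and of the end stop, and within 6 mm of the home point, its long side within 0.06 rad of the rail, at rest; nothing else has moved by 12 mm (all of step 2 and linear speed of pale_spacer below 0.01 m/s and distance of each of dark_spacer, glue_bottle, wine_bottle, hammer, cork_cup, tape_roll, cork from where it was at the start of the episode below 0.012 m).
It fails at once if the pale spacer is lifted more than 8 mm off the board, or tipped by more than 0.35 rad (z of pale_spacer in the frame of jig above 0.02 m or angle between pale_spacer's own z axis and vertical above 0.35 rad).
It fails at once if the pale spacer leaves the rail by more than 8 mm, or turns more than 0.25 rad from it, in the last 55 mm before its home (y of pale_spacer in the frame of jig above 0.095 m and (x of pale_spacer in the frame of jig below 0.0545 m or angle between the y axis of pale_spacer and the y axis of jig, either way round above 0.25 rad)).
It fails at once if a bystander is moved by 12 mm or more (distance of any of dark_spacer, glue_bottle, wine_bottle, hammer, cork_cup, tape_roll, cork from where it was at the start of the episode above 0.012 m).
It also fails if it takes over 64 s, if anything falls off the work surface, if the arm or the gripper's body presses on something with over 40 N, if the wrist force passes 120 N, or if a joint passes its speed limit or range.

## Working session

There is one attempt and no reset: what is moved stays moved. The work goes in short steps, Python scripts to look and compute and a shell command to move; the robot and the scene stay as the last step left them, time stands still between calls to the robot, and variables do not carry over. Pictures are saved under pics/ and viewed, and the job is handed in when it is done.

```bash
ls; mkdir -p pics; cat > h.py <<'E'
import numpy as np, cv2
from bench import robot
from scipy.spatial.transform import Rotation as R
def cal(n):
    c=robot.calibration(n); return np.array(c["mtx"]),np.array(c["distortion"]),R.from_rotvec(np.ravel(c["rvec"])).as_matrix(),np.ravel(c["tvec"])
def ray(n,uv,c=None):
    K,d,Rm,t=c or cal(n)
    p=cv2.undistortPoints(np.array(uv,float).reshape(-1,1,2),K,d).reshape(-1,2)
    return -Rm.T@t, np.c_[p,np.ones(len(p))]@Rm
def onz(n,uv,z,c=None):
    o,r=ray(n,uv,c); return o+r*((z-o[2])/r[:,2:3])
def proj(n,P,c=None):
    K,d,Rm,t=c or cal(n)
    return cv2.projectPoints(np.array(P,float).reshape(-1,3),cv2.Rodrigues(Rm)[0],t,K,d)[0].reshape(-1,2)
E
python3 - <<'E'
from h import *
o=robot.get_obs(); print(o)
for n in ["scene","side","wrist"]:
    im,d=robot.grab_frame(n); cv2.imwrite(f"pics/{n}0.png",im); np.save(f"pics/{n}0.npy",d)
    K,dd,Rm,t=cal(n); print(n,-Rm.T@t,Rm[2],K[0,0])
    for k in ["pale_spacer","dark_spacer","jig","pocket"]:
        if n!="wrist":
            print(k,[(np.round(b["rect"]),round(b["confidence"],2)) for b in robot.boxes_of(n,k)])
E
```

```text
pics
{'t': 0.0, 'qpos': array([ 1.13051374,  0.42674128,  0.07384406,  1.60655716, -0.03411931,
        1.11077372, -0.06711856]), 'qvel': array([ 0.00037296,  0.00152922,  0.00067082,  0.00080201,  0.00094455,
       -0.00188682,  0.00021527]), 'effort': array([ 9.23019543e-04, -9.35808492e+01,  3.66676033e+00, -4.54190254e+01,
       -4.88497841e-02,  2.02225253e-02,  3.84313842e-05]), 'position': array([ 0.19338866, -0.6462734 ,  0.19779121]), 'eef_rot': array([ 0.56739075, -0.56691637,  0.42265966, -0.42193883]), 'force': array([-0.71428826, -0.17991539, -0.30115621]), 'torque': array([0.00567209, 0.01034428, 0.02247518]), 'finger_gap': 0.09394725182259155}
scene [ 1.48561412 -0.32772683  0.98535531] [-0.70725412  0.22666391 -0.66963803] 567.6945689978355
pale_spacer [(array([249., 265., 283., 289.]), 0.85), (array([227., 214., 255., 238.]), 0.8), (array([187., 274., 206., 293.]), 0.64), (array([480., 215., 537., 290.]), 0.53)]
dark_spacer [(array([305., 248., 342., 271.]), 0.66)]
jig [(array([229., 226., 433., 338.]), 0.73)]
pocket [(array([229., 229., 434., 335.]), 0.91)]
side [0.22418475 1.06067431 0.82084068] [ 0.19059217 -0.80282944 -0.56492435] 586.2015214864822
pale_spacer [(array([302., 210., 322., 234.]), 0.79), (array([367., 222., 417., 247.]), 0.56), (array([328., 197., 345., 205.]), 0.46), (array([285., 243., 312., 269.]), 0.17)]
dark_spacer [(array([288., 243., 311., 268.]), 0.6)]
jig [(array([207., 204., 347., 327.]), 0.73)]
pocket [(array([208., 205., 350., 329.]), 0.85), (array([297., 268., 317., 320.]), 0.67)]
wrist [ 0.26311965 -0.62532373  0.38518113] [-0.24026232 -0.07084529 -0.96811929] 347.46784255810326
```

View pics/scene0.png

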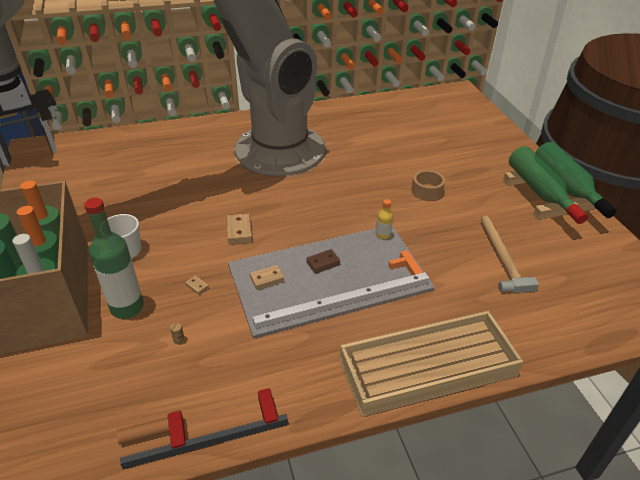

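View pics/side0.png

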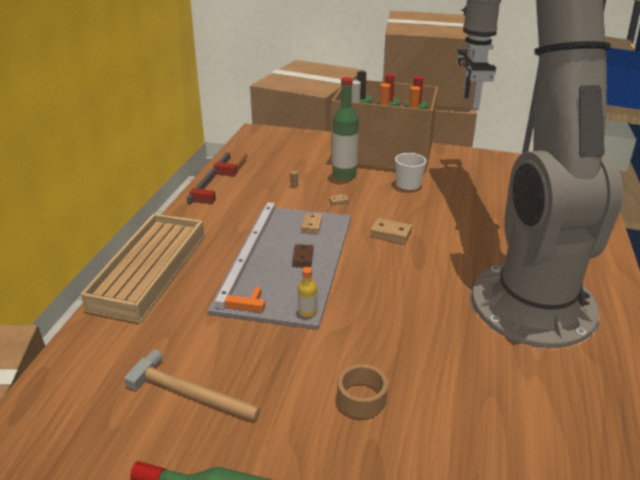

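View pics/wrist0.png

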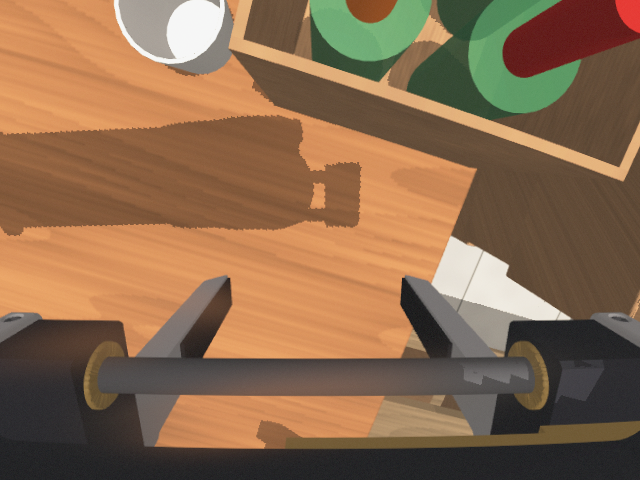

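The pale block on the board, at scene (266,277), is the middle-sized one. The larger look-alike is at (239,228) and the small one at (197,284), both on the table. The dark block is at (323,261) and the orange pocket at (408,262). Next I'll fit the poses.

```bash
python3 - <<'E'
import cv2
a=cv2.imread("pics/scene0.png")[215:345,220:440]; cv2.imwrite("pics/sc.png",cv2.resize(a,None,fx=3.6,fy=3.6,interpolation=cv2.INTER_CUBIC))
a=cv2.imread("pics/side0.png")[195:330,205:360]; cv2.imwrite("pics/si.png",cv2.resize(a,None,fx=4,fy=4,interpolation=cv2.INTER_CUBIC))
E
```

```text
(no output)
```

View pics/sc.png

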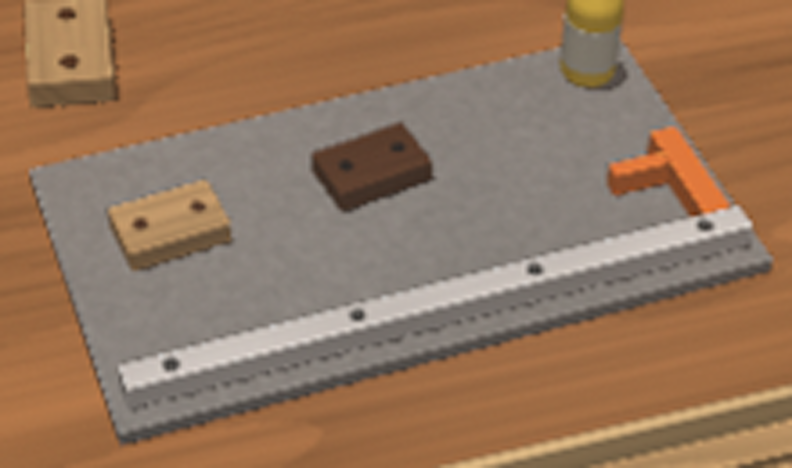

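View pics/si.png

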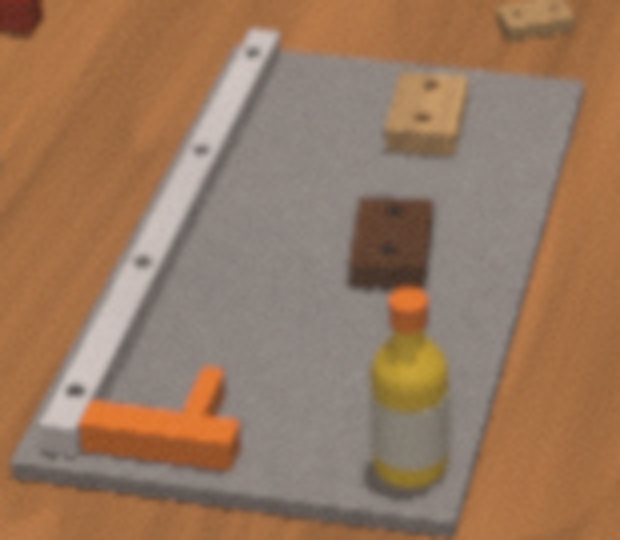

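```bash
cat > fit.py <<'E'
from h import *
from scipy.optimize import least_squares, minimize
def rz(a): c,s=np.cos(a),np.sin(a); return np.array([[c,-s,0],[s,c,0],[0,0,1]])
def box(p,z,sx=.045,sy=.070,h=.018):
    L=np.array([[a*sx/2,b*sy/2,c*h] for a in(-1,1) for b in(-1,1) for c in(0,1)])
    return L@rz(p[2]).T+[p[0],p[1],z]
def sil(n,p,z,S,org,shape,c):
    q=(proj(n,box(p,z),c)-org+0.5)*S-0.5
    m=np.zeros(shape,np.uint8); cv2.fillPoly(m,[np.round(cv2.convexHull(q.astype(np.float32))*16).astype(np.int32)],1,shift=4); return m
def fitblock(views,p0,z=.012,S=6):
    # views: list (name, mask(480x640 bool), cal)
    D=[]
    for n,m,c in views:
        ys,xs=np.nonzero(m); x0,y0=xs.min()-12,ys.min()-12; w,h=xs.max()+13-x0,ys.max()+13-y0
        M=cv2.resize(m[y0:y0+h,x0:x0+w].astype(np.float32),None,fx=S,fy=S,interpolation=cv2.INTER_LINEAR)>.5
        D.append((n,M,np.array([x0,y0]),c))
    def cost(p):
        e=0
        for n,M,o,c in D:
            s=sil(n,p,z,S,o,M.shape,c)>0; e+=1-(s&M).sum()/max(1,(s|M).sum())
        return e
    best=None
    for a in (-.3,-.1,.1,.3):
        r=minimize(cost,[p0[0],p0[1],p0[2]+a],method="Nelder-Mead",options=dict(initial_simplex=[[p0[0],p0[1],p0[2]+a],[p0[0]+.01,p0[1],p0[2]+a],[p0[0],p0[1]+.01,p0[2]+a],[p0[0],p0[1],p0[2]+a+.1]],xatol=1e-4,fatol=1e-4))
        if best is None or r.fun<best.fun: best=r
    return best
def cmask(im,seed,kind):
    hsv=cv2.cvtColor(im,cv2.COLOR_BGR2HSV)
    b=im.astype(int); d=b[...,2]-b[...,0]
    m=d>22   # brownish vs grey board
    n,l=cv2.connectedComponents(m.astype(np.uint8),connectivity=4)
    return l==l[seed[1],seed[0]]
E
python3 - <<'E'
from fit import *
J=[("scene",(32,172),(-.12,-.22,.012)),("scene",(120,430),(.12,-.22,.012)),("scene",(770,262),(.12,.22,.012)),
("scene",(120,368),(.085,-.21,.032)),("scene",(127,390),(.105,-.21,.032)),("scene",(738,207),(.085,.21,.032)),("scene",(750,225),(.105,.21,.032)),
("side",(279,33),(.085,-.21,.032)),("side",(250,30),(.105,-.21,.032)),("side",(40,430),(.105,.21,.032)),("side",(583,83),(-.12,-.22,.012)),("side",(455,522),(-.12,.22,.012)),("side",(13,465),(.12,.22,.012))]
cs={n:cal(n) for n in("scene","side")}
conv={"scene":(3.6,220,215),"side":(4,205,195)}
obs=[((np.array(u)+.5)/conv[n][0]-.5+conv[n][1:]) for n,u,_ in J]
def res(p):
    return np.concatenate([proj(n,rz(p[2])@np.array(L)+[p[0],p[1],0],cs[n])[0]-o for (n,u,L),o in zip(J,obs)])
r=least_squares(res,[.7,-.15,0],loss="soft_l1"); print("jig",r.x); print(np.round(res(r.x).reshape(-1,2),1))
jig=r.x; np.save("jig.npy",jig)
ims={n:cv2.imread(f"pics/{n}0.png") for n in cs}
for k,se in dict(pale={"scene":(266,273),"side":(313,217)},dark={"scene":(323,262),"side":(302,250)}).items():
    v=[(n,cmask(ims[n],se[n],k),cs[n]) for n in cs]
    for n,m,_ in v: print(n,m.sum(),np.argwhere(m).min(0)[::-1],np.argwhere(m).max(0)[::-1])
    c0=np.mean([onz(n,[se[n]],.03,cs[n])[0] for n in cs],0)
    for vv in (v,v[:1],v[1:]):
        f=fitblock(vv,[c0[0],c0[1],jig[2]])
        q=rz(-jig[2])@(np.array([f.x[0],f.x[1],0])-[jig[0],jig[1],0]); print(k,f.x,f.fun,"jigframe",q[:2],f.x[2]-jig[2])
E
```

```text
jig [ 0.57669737 -0.0184257   0.05554281]
[[-0.8 -0.2]
 [ 0.   1.7]
 [ 1.  -0.4]
 [-0.2 -0.1]
 [ 0.2  0.5]
 [ 0.3 -0.1]
 [ 1.   0.6]
 [ 0.3  0.2]
 [ 0.3  0.2]
 [ 0.3 -1. ]
 [ 0.6 -0.1]
 [ 0.6  0.4]
 [-0.2 -0.4]]
scene 597 [250 265] [284 290]
side 233937 [0 0] [639 479]
pale [ 0.55263951 -0.16589938  0.13504375] 1.0343850022862369 jigframe [-0.03220766 -0.14591071] 0.07950094338250695
pale [ 0.55263951 -0.16589938  0.13504375] 0.034385002286236865 jigframe [-0.03220766 -0.14591071] 0.07950094338250695
pale [ 0.5526308  -0.17467492 -0.24445719] 1.0 jigframe [-0.03270351 -0.15467224] -0.3
scene 504 [307 249] [339 272]
side 931 [292 244] [317 299]
dark [ 0.53668345 -0.02134948  0.19915774] 0.6887359352607211 jigframe [-0.04011453 -0.00069793] 0.14361493368670775
dark [ 0.53514304 -0.02172873  0.20882751] 0.08661060476358329 jigframe [-0.04167361 -0.00099108] 0.15328470132904354
dark [ 0.54085948 -0.02272494  0.18434852] 0.5611445182250847 jigframe [-0.03602129 -0.00230311] 0.12880571580799227
```

Scene-view fit: the pale block is at jig (-32, -146) mm, turned 0.08. That agrees with the spec: 95 mm short of the rail and 296 mm before home. Now the obstacles and the tool frame.

```bash
cat > st.py <<'E'
from h import *
from fit import rz
jig=np.load("jig.npy")
def st(tgt=None):
    o=robot.get_obs(); q=o["eef_rot"]; T=R.from_quat([q[1],q[2],q[3],q[0]]).as_matrix()
    j=rz(-jig[2])@(o["position"]-[jig[0],jig[1],0])
    yaw=np.arctan2(T[1,0],T[0,0])-jig[2]
    print("t",round(o["t"],2),"jigTCP",np.round(j*1e3,1),"toolx yaw(deg) in jig",round(np.degrees(yaw),1),"F",np.round(rz(-jig[2])@o["force"],1),"gap",round(o["finger_gap"]*1e3,1)); print("tool in jig cols xyz\n",np.round(rz(-jig[2])@T,3))
    if tgt is not None:
        w=rz(jig[2])@np.array(tgt)+[jig[0],jig[1],0]; print("shift tool mm",np.round(T.T@(w-o["position"])*1e3,1),"world tgt",np.round(w,3))
E
python3 - <<'E'
from st import *
st([-.095,-.146,.15])
for n,k,z in [("wine_bottle",(123,310),0),("cup",(122,258),0),("glue",(384,238),.012),("bigpale",(239,232),.02),("smallpale",(197,285),.01),("cork",(178,342),0),("tape",(428,195),0)]:
    w=onz("scene",[k],z)[0]; print(n,np.round(w,3),np.round((rz(-jig[2])@(w-[jig[0],jig[1],0]))*1e3))
w=[(.57,-.16,.2)]
im=cv2.imread("pics/scene0.png")
E
```

```text
t 0.55 jigTCP [-417.5 -605.9  198.4] toolx yaw(deg) in jig -76.5 F [-0.2 -0.4  0.2] gap 94.1
tool in jig cols xyz
 [[ 0.233 -0.     0.972]
 [-0.972  0.     0.233]
 [-0.    -1.     0.   ]]
shift tool mm [-372.1   48.5  420.8] world tgt [ 0.49  -0.169  0.15 ]
wine_bottle [ 0.545 -0.495  0.   ] [ -58. -474.    0.]
cup [ 0.371 -0.491  0.   ] [-232. -460.    0.]
glue [0.49  0.157 0.012] [-77. 180.  12.]
bigpale [ 0.375 -0.199  0.02 ] [-211. -169.   20.]
smallpale [ 0.523 -0.327  0.01 ] [ -70. -305.   10.]
cork [ 0.671 -0.387  0.   ] [  73. -374.    0.]
tape [0.339 0.352 0.   ] [-217.  383.    0.]
```

```bash
python3 -m handwheel '[[0.4,[0,0,0],6.75],[0.4,[0,0,0],6.75],[0.4,[-0.046,0,0.032],0],[0.4,[-0.046,0,0.032],0],[0.4,[-0.046,0,0.032],0]]'
python3 -m handwheel '[[0.4,[-0.046,0,0.032],0],[0.4,[-0.046,0,0.032],0],[0.4,[-0.046,0,0.032],0],[0.4,[-0.046,0,0.032],0],[0.4,[-0.046,0,0.032],0]]'
python3 -c "
from st import *
st([-.095,-.146,.1])"
```

```text
t: 1.18
position: [0.2825, -0.502, 0.1985]
eef_rot: [0.514, -0.514, 0.486, -0.486]
force: [1.1, -0.3, 0.9]
finger_gap: 0.0475
t: 1.8
position: [0.4297, -0.2635, 0.1989]
eef_rot: [0.514, -0.514, 0.486, -0.486]
force: [0.4, 0.2, -0.1]
finger_gap: 0.0375
t 1.8 jigTCP [-160.4 -236.5  198.9] toolx yaw(deg) in jig -90.0 F [ 0.4  0.2 -0.1] gap 37.5
tool in jig cols xyz
 [[-0.     0.001  1.   ]
 [-1.    -0.    -0.   ]
 [ 0.    -1.     0.001]]
shift tool mm [-90.6  98.9  65.3] world tgt [ 0.49  -0.169  0.1  ]
```

```bash
python3 -m handwheel '[[0.4,[-0.045,0,0.030],0],[0.4,[-0.045,0,0.030],0],[0.4,[0,0.05,0],0],[0.4,[0,0.049,0],0],[0.4,[0,0,0],0]]'
python3 - <<'E'
from st import *
st([-.095,-.146,.037])
c=cal("wrist"); im,d=robot.grab_frame("wrist"); cv2.imwrite("pics/w1.png",im)
E
```

```text
t: 2.42
position: [0.4817, -0.1713, 0.0972]
eef_rot: [-0.513, 0.515, -0.488, 0.484]
force: [0.4, -0.2, 1.0]
finger_gap: 0.0376
t 2.42 jigTCP [-103.3 -147.3   97.2] toolx yaw(deg) in jig -90.0 F [ 0.3 -0.3  1. ] gap 37.6
tool in jig cols xyz
 [[-0.    -0.005  1.   ]
 [-1.     0.002 -0.   ]
 [-0.002 -1.    -0.005]]
shift tool mm [-1.2 60.2  8.7] world tgt [ 0.49  -0.169  0.037]
```

View pics/w1.png

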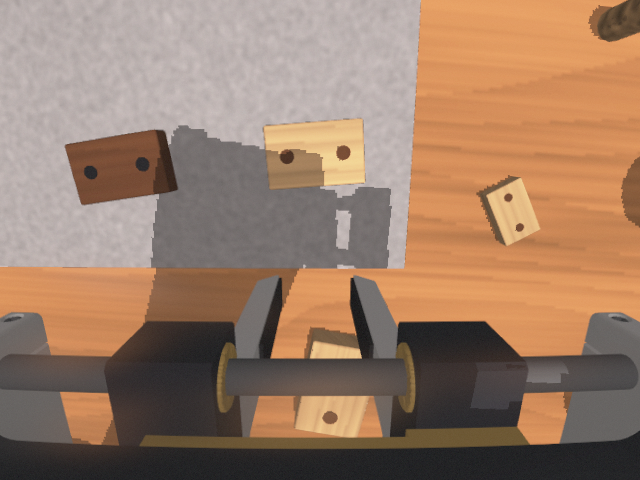

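The wrist view shows the pale block's centre at about (315,153), with the fingers centred on the same column. I'll check the pose from its top corners.

```bash
python3 - <<'E'
from st import *
def J(w): return (np.array(w)-[jig[0],jig[1],0])@rz(jig[2])
p=J(onz("wrist",[(264,125),(362,118),(366,183),(270,188)],.030)); print(np.round(p*1e3,1),np.round(p.mean(0)*1e3,1))
print("board edge -x", np.round(J(onz("wrist",[(20,267),(400,267)],.012))*1e3,1),"-y edge",np.round(J(onz("wrist",[(420,5),(405,262)],.012))*1e3,1))
p=J(onz("wrist",[(66,145),(160,130),(172,187),(82,204)],.030)); print(np.round(p*1e3,1),np.round(p.mean(0)*1e3,1))
E
```

```text
[[  -8.3 -110.8   30. ]
 [  -3.7 -179.5   30. ]
 [ -48.8 -183.8   30. ]
 [ -52.4 -113.7   30. ]] [ -28.3 -146.9   30. ]
board edge -x [[-119.8  108.3   12. ]
 [-119.  -217.1   12. ]] -y edge [[  75.3 -220.9   12. ]
 [-114.7 -221.    12. ]]
[[-20.   35.2  30. ]
 [-10.9 -36.4  30. ]
 [-51.3 -41.2  30. ]
 [-63.4  29.8  30. ]] [-36.4  -3.2  30. ]
```

```bash
python3 -m handwheel '[[0.4,[0,0.03,0.004],0],[0.4,[0,0.02,0.004],0],[0.4,[0,0.011,0],0],[0.4,[0,0,0],0],[0.4,[0,0,0.0],0]]'
python3 -m handwheel '[[0.4,[0,0,0.012],0],[0.4,[0,0,0.012],0],[0.4,[0,0,0.008],0],[0.4,[0,0,0.006],0],[0.4,[0,0,0.006],0]]'
python3 -c "
from st import *
st([.032,-.146,.037])"
```

```text
t: 3.1
position: [0.4924, -0.1718, 0.0397]
eef_rot: [0.514, -0.513, 0.486, -0.487]
force: [-0.1, 0.3, -0.6]
finger_gap: 0.0377
t: 3.72
position: [0.536, -0.169, 0.0384]
eef_rot: [-0.514, 0.514, -0.486, 0.486]
force: [-0.0, -0.7, -0.5]
finger_gap: 0.0375
t 3.73 jigTCP [ -49.  -148.1   38.4] toolx yaw(deg) in jig -90.0 F [-0.  -0.7 -0.5] gap 37.5
tool in jig cols xyz
 [[-0. -0.  1.]
 [-1.  0. -0.]
 [-0. -1. -0.]]
shift tool mm [-2.1  1.3 81. ] world tgt [ 0.617 -0.162  0.037]
```

```bash
python3 -m handwheel '[[0.4,[0,0.001,0.008],0],[0.4,[0,0,0.008],0],[0.4,[0,0,0.008],0],[0.4,[0,0,0.008],0],[0.4,[0,0,0.008],0]]'
python3 - <<'E'
from st import *
st([.032,-.146,.037])
for n in("wrist","scene"):
  im,d=robot.grab_frame(n); cv2.imwrite(f"pics/{n}2.png",im)
E
```

```text
t: 4.35
position: [0.5762, -0.1668, 0.0375]
eef_rot: [0.514, -0.514, 0.486, -0.486]
force: [0.3, 0.7, 0.1]
finger_gap: 0.0375
t 4.35 jigTCP [  -8.7 -148.1   37.5] toolx yaw(deg) in jig -90.0 F [0.4 0.7 0.1] gap 37.5
tool in jig cols xyz
 [[-0.  0.  1.]
 [-1.  0. -0.]
 [-0. -1.  0.]]
shift tool mm [-2.1  0.5 40.7] world tgt [ 0.617 -0.162  0.037]
```

View pics/wrist2.png

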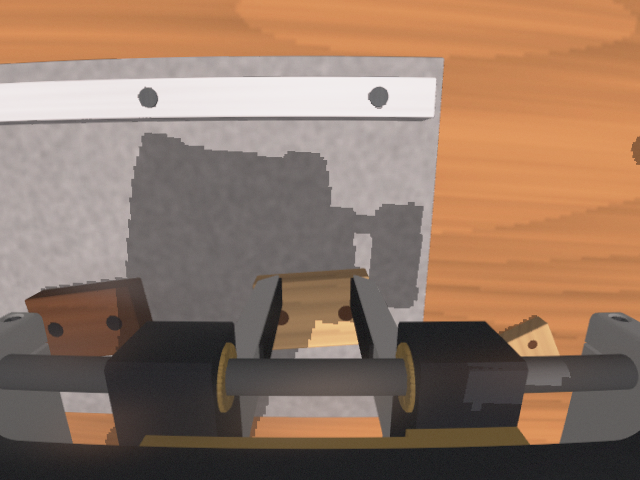

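```bash
python3 - <<'E'
from st import *
def J(w): return (np.array(w)-[jig[0],jig[1],0])@rz(jig[2])
print(np.round(J(onz("wrist",[(255,278),(366,270),(316,348)],.030))*1e3,1))
print(np.round(J(onz("wrist",[(281,278),(352,278)],.019))*1e3,1))
print("rail",np.round(J(onz("wrist",[(20,121),(400,117)],.032))*1e3,1))
a=cv2.imread("pics/scene2.png")[205:345,210:440]; cv2.imwrite("pics/s2.png",cv2.resize(a,None,fx=3.4,fy=3.4,interpolation=cv2.INTER_CUBIC))
E
```

```text
[[  -6.1 -111.2   30. ]
 [  -1.1 -176.9   30. ]
 [ -52.7 -147.4   30. ]]
[[ -10.  -125.5   19. ]
 [ -10.  -170.    19. ]]
rail [[  84.6   14.3   32. ]
 [  84.2 -191.6   32. ]]
```

View pics/s2.png

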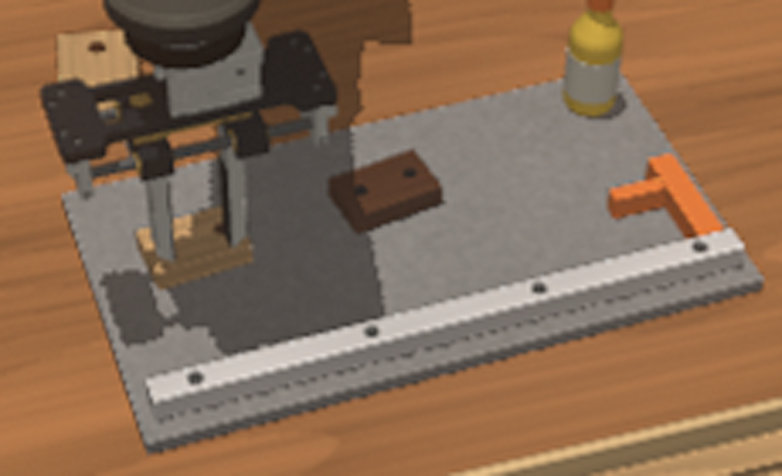

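```bash
python3 - <<'E'
from st import *
print(robot.tcp_to_tips)
o=robot.get_obs()
for z in (.037,.0185,.025,.035):
  w=[rz(jig[2])@np.array([-.009,-.148+s*.025,0])+[jig[0],jig[1],z] for s in(-1,1)]
  print(z,np.round((proj("scene",w)-[210,205])*3.4))
im,d=robot.grab_frame("scene")
m=d>0; ys,xs=np.mgrid[0:480,0:640]
K,D,Rm,t=cal("scene")
uv=[(x,y) for y in range(255,290) for x in range(248,290)]
O,r=ray("scene",uv); P=O+r*np.array([d[y,x] for x,y in uv])[:,None]
Z=P[:,2].reshape(35,42)*1e3
print(np.round(Z[5:33:2,::2]).astype(int))
E
```

```text
0.019
0.037 [[163. 260.]
 [233. 243.]]
0.0185 [[164. 279.]
 [234. 262.]]
0.025 [[164. 273.]
 [234. 255.]]
0.035 [[163. 262.]
 [234. 245.]]
[[ 14  13  13 116 114 115  16  14  14  14  12  12  12  11 100  96 100  12
   17  13  15]
 [ 17  16  15 110 110 106  11  17  12  14  15  13  12  15  90  94  94  17
   14  18  16]
 [ 12  16  17 100 106 101  15   9  16  17  13  15  13  12  85  91  84  14
   14  15  12]
 [ 15  15  14  93  97  95  14  15  17  16  13  34  34  33  82  79  81  16
   15  15  13]
 [ 17  14  15  89  94  89  16  13  36  33  33  31  36  33  73  72  72  15
   13  15  16]
 [ 13  15  12  76  84  81  80  31  31  33  36  31 985  34  68  71  63  16
   14  14  12]
 [ 14  35  32  69  79  76  73  33  30  33  31  30  34  36  58  60  62  12
   16  17  13]
 [ 13  31  33  60  70  71  68  36  32  30  30  32  34  33  50  55  52  33
   14  14  16]
 [ 12  24  31  33  67  67  63  32  33  33  29 985  32  31  30  50  34  30
   13  11  14]
 [ 12  17  27  35  60  57  57  32  32  35  35  30  32  35  30  31  31  26
   14  12  13]
 [ 17  15  25  31  33  51  51  36  36  34  35  31  30  29  25  27  23  17
   16  16  11]
 [ 14  14  17  32  35  34  33  34  31  30  26  27  25  24  16  21  16  15
   15  12  15]
 [ 13  15  15  23  36  33  28  24  30  22  23  23  16  17  14  14  12  14
   14  14  16]
 [ 14  13  17  14  30  27  23  15  21  17  15  18  12  18  15  13  12  13
   13  17  15]]
```

Surprise: the block hasn't moved. Its far edge is still at x≈-4, and the depth image puts the fingertips above its top. I need the true tip height.

```bash
python3 - <<'E'
from st import *
im,d=robot.grab_frame("scene"); im2,d2=robot.grab_frame("side")
a=cv2.resize(im[235:295,230:310],None,fx=5,fy=5,interpolation=cv2.INTER_CUBIC)
b=cv2.resize(im2[170:250,270:350],None,fx=4.9,fy=4.9,interpolation=cv2.INTER_CUBIC)
h=400; A=np.zeros((h,800,3),np.uint8); A[:300,:400]=a; A[:392,400:792]=b
cv2.imwrite("pics/tips.png",A)
def J(w): return (np.array(w)-[jig[0],jig[1],0])@rz(jig[2])
uv=[(x,y) for y in range(185,250) for x in range(285,340)]
O,r=ray("side",uv); P=J(O+r*np.array([d2[y,x] for x,y in uv])[:,None])
print(np.round(P[:,2].reshape(65,55)[::3,::3]*1e3).astype(int))
E
```

```text
[[173 173 178 178 176 181 178 179 176 153   3   2   1  -1   2  -1   2  -3
    1]
 [164 161 169 167 169 170 172 171 170 148   4   2  -1   0   0   4   1  -1
    5]
 [156 156 159 156 160 157 159 157 161   0   1   3   1   3   1   5   5   6
    3]
 [145 146 148 147 150 150 152 152 149   3   5   1   2   2   2   2   2  -2
    0]
 [  4   3   3   0 111 112 112 144 146   2  -3   3   0  -2   6  14  14  15
   14]
 [  1   1  -1  -2 106 106 107  75  71   4   1   3   3   0  -1  12  12  15
   14]
 [  0   2   1   1  95  98  98  69  64  -3   1   3   1   2   1  -1  12   5
    4]
 [  2   0   1   2  86  86  91  57  55   0  -1   2   2   2   0   2   3   3
    1]
 [ 15  11   2  -3  79  81  79  50   3   5  -1   3   3   2  -3   0  -1   2
   -3]
 [ 14  12  16  13  68  71  68  12   9  14  12  12   1   0   0  -2   0   3
    3]
 [  9  16  15  12  60  63  63  30  31  33  34  32  31  17   9  15  15  14
   12]
 [ 15  13  13  14  13  51  54  33  30  32  31  29  22  13  13  12  12  12
   13]
 [ 15  15  12  19  15  14  28  29  34  32  28  31  13  16  11  15  13  13
   12]
 [ 15  16  13  16  13  12  32  29  35  33  27  34  12  16  15   9  12  15
   10]
 [ 13  12  14  12  13  12  33  33  30  25  31  30  14  16  15  14  13  11
   16]
 [ 14  12  14  13  11  11  25  22  22  27  24  27  14  14  16  13  12  14
   14]
 [ 12  13  14  12   9  11  15  16  16  18  16  15  15  14  16  13  13  14
   13]
 [ 11  15  10  15  13  13   9  14  12   9  14  15  11  15  12  12  14   9
   15]
 [ 13  13  13  15  12  12  14  13  13  11  13  12  12  12  12  14  13  14
   14]
 [ 14  11  14  13  10  11  13  11  13  12  13  11  14  13  13  15  12  12
   10]
 [ 11  11  12 821  32  30  29  32  30  32  11  13  15  14  11  11  13  13
   14]
 [ 14  11  16  32  32  30  35  34  30  31   8  16  12  14  13  16  14  11
   12]]
```

View pics/tips.png

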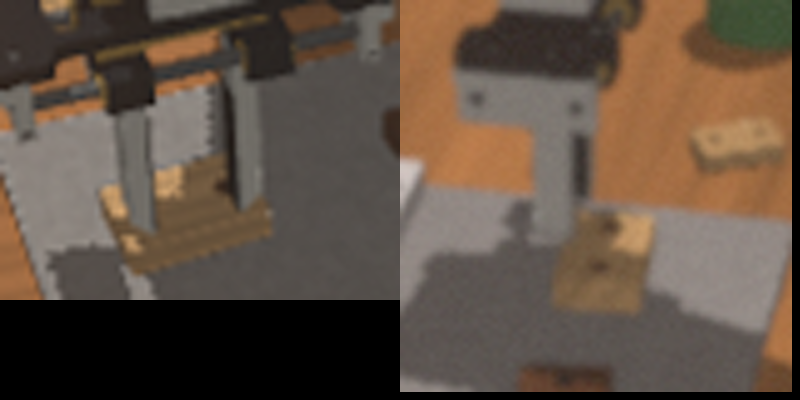

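```bash
cat > tips.py <<'E'
from st import *
def J(w): return (np.array(w)-[jig[0],jig[1],0])@rz(jig[2])
def cloud(n):
    im,d=robot.grab_frame(n); ys,xs=np.nonzero((d>.2)&(d<3))
    O,r=ray(n,np.c_[xs,ys]); return J(O+r*d[ys,xs][:,None]),np.c_[xs,ys]
if __name__=="__main__":
    st()
    o=robot.get_obs(); j=J(o["position"])
    for n in("scene","side","wrist"):
        P,_=cloud(n)
        m=(abs(P[:,0]-j[0])<.05)&(abs(P[:,1]-j[1])<.06)&(P[:,2]>.038)&(P[:,2]<.10)
        Q=P[m]*1e3
        if len(Q)<20: print(n,len(Q)); continue
        print(n,len(Q),"x",np.round(np.percentile(Q[:,0],[2,25,50,75,98])),"y",np.round(np.percentile(Q[:,1],[2,25,50,75,98])),"z",np.round(np.percentile(Q[:,2],[0,1,2,50,98])))
E
python3 tips.py
```

```text
t 4.6 jigTCP [  -9.6 -148.1   37.4] toolx yaw(deg) in jig -90.0 F [0.1 0.3 0.9] gap 37.4
tool in jig cols xyz
 [[-0.001 -0.     1.   ]
 [-1.     0.    -0.001]
 [-0.    -1.    -0.   ]]
scene 220 x [-17.  -4.  -2.  -0.   3.] y [-180. -174. -131. -126. -118.] z [45. 48. 49. 77. 99.]
side 200 x [-17. -15. -11.  -5.   2.] y [-174. -163. -118. -116. -112.] z [46. 48. 48. 70. 99.]
wrist 0
```

The depth image from both cameras puts the tips at z≈47 mm, about 28 mm higher than the TCP reading minus 19 mm would give. Laterally it agrees with the reading. So the fingers passed over the block without touching it. I'll back off and lower, judging by the measured tips.

```bash
python3 -m handwheel '[[0.4,[0,0,-0.03],0],[0.4,[0,0,-0.03],0],[0.4,[0,0,-0.025],0],[0.4,[0,0.01,0],0],[0.4,[0,0.005,0],0]]'
python3 -m handwheel '[[0.4,[0,0,0],0],[0.4,[0,0,0],0],[0.4,[0,0,0],0],[0.4,[0,0,0],0],[0.4,[0,0,0],0]]'
sed -i 's/>.038/>.022/' tips.py; python3 tips.py
```

```text
t: 5.38
position: [0.4912, -0.1715, 0.0221]
eef_rot: [0.514, -0.513, 0.486, -0.486]
force: [0.1, -0.1, 0.1]
finger_gap: 0.0376
t: 6.0
position: [0.4909, -0.1715, 0.0226]
eef_rot: [0.514, -0.514, 0.486, -0.486]
force: [0.1, -0.0, 0.6]
finger_gap: 0.0373
t 6.0 jigTCP [ -94.2 -148.1   22.6] toolx yaw(deg) in jig -90.0 F [ 0.1 -0.   0.6] gap 37.3
tool in jig cols xyz
 [[-0.  0.  1.]
 [-1.  0. -0.]
 [-0. -1.  0.]]
scene 327 x [-101.  -87.  -85.  -83.  -45.] y [-180. -174. -138. -126. -118.] z [28. 29. 30. 62. 98.]
side 264 x [-102.  -99.  -92.  -84.  -45.] y [-171. -132. -117. -115. -110.] z [23. 24. 25. 56. 97.]
wrist 0
```

```bash
sed -i 's/<.05)/<.025)/; s/>.022/>.017/' tips.py; python3 tips.py; python3 -m handwheel '[[0.4,[0,0.006,0],0],[0.4,[0,0.005,0],0],[0.4,[0,0,0],0],[0.4,[0,0,0],0],[0.4,[0,0,0],0]]'
python3 tips.py
```

```text
t 6.15 jigTCP [ -94.3 -148.1   22.5] toolx yaw(deg) in jig -90.0 F [ 0.8 -0.2 -0.1] gap 37.5
tool in jig cols xyz
 [[-0.  0.  1.]
 [-1.  0. -0.]
 [-0. -1.  0.]]
scene 320 x [-108.  -91.  -87.  -84.  -76.] y [-199. -176. -155. -126. -100.] z [17. 17. 17. 61. 98.]
side 215 x [-102.  -99.  -95.  -89.  -84.] y [-168. -121. -117. -114. -110.] z [17. 17. 18. 62. 97.]
wrist 0
t: 6.92
position: [0.4909, -0.1715, 0.0116]
eef_rot: [0.514, -0.514, 0.486, -0.486]
force: [-0.6, 1.1, -0.3]
finger_gap: 0.0378
t 6.92 jigTCP [ -94.2 -148.1   11.6] toolx yaw(deg) in jig -90.0 F [-0.6  1.2 -0.3] gap 37.8
tool in jig cols xyz
 [[-0.  0.  1.]
 [-1.  0. -0.]
 [-0. -1.  0.]]
scene 357 x [-105.  -89.  -86.  -84.  -71.] y [-196. -175. -137. -126. -105.] z [17. 17. 17. 55. 97.]
side 210 x [-102.  -99.  -95.  -90.  -84.] y [-171. -121. -117. -114. -111.] z [17. 18. 20. 52. 86.]
wrist 0
```

```bash
python3 -m handwheel '[[0.4,[0,0.003,0],0],[0.4,[0,0,0],0],[0.4,[0,0,0],0],[0.4,[0,0,0],0],[0.4,[0,0,0],0]]'
python3 - <<'E'
from st import *
st()
im,d=robot.grab_frame("scene"); im2,d2=robot.grab_frame("side")
a=cv2.resize(im[225:285,220:300],None,fx=5,fy=5,interpolation=cv2.INTER_CUBIC)
b=cv2.resize(im2[170:250,290:370],None,fx=4.9,fy=4.9,interpolation=cv2.INTER_CUBIC)
A=np.zeros((400,800,3),np.uint8); A[:300,:400]=a; A[:392,400:792]=b
cv2.imwrite("pics/tips2.png",A)
E
```

```text
t: 7.7
position: [0.4908, -0.1715, 0.0085]
eef_rot: [0.514, -0.514, 0.486, -0.486]
force: [0.6, 0.2, -0.2]
finger_gap: 0.0373
t 7.7 jigTCP [ -94.3 -148.1    8.5] toolx yaw(deg) in jig -90.0 F [ 0.6  0.2 -0.2] gap 37.3
tool in jig cols xyz
 [[-0.  0.  1.]
 [-1.  0. -0.]
 [-0. -1.  0.]]
```

View pics/tips2.png

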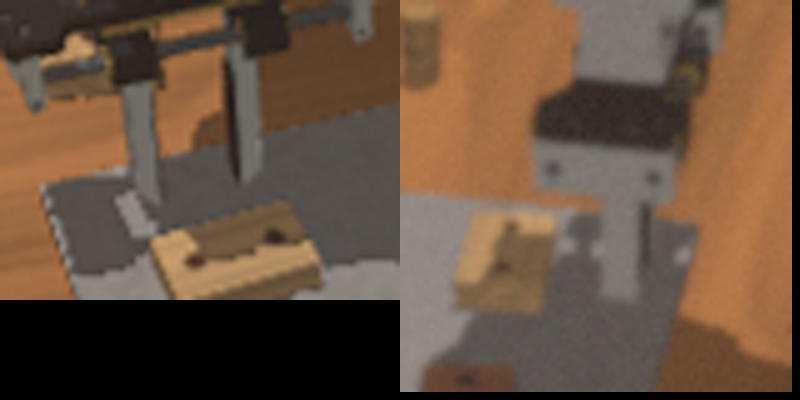

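The tips are now just above the board, in front of the block's -x face. Pushing.

```bash
python3 -m handwheel '[[0.4,[0,0,0.015],0],[0.4,[0,0,0.010],0],[0.4,[0,0,0.007],0],[0.4,[0,0,0.007],0],[0.4,[0,0,0.007],0]]'
python3 -m handwheel '[[0.4,[0,0,0.007],0],[0.4,[0,0,0.007],0],[0.4,[0,0,0.007],0],[0.4,[0,0,0.007],0],[0.4,[0,0,0.007],0]]'
python3 - <<'E'
from st import *
st([.032,-.148,.0085])
for n in("wrist","scene"):
  im,d=robot.grab_frame(n); cv2.imwrite(f"pics/{n}3.png",im)
E
```

```text
t: 8.43
position: [0.5371, -0.169, 0.0084]
eef_rot: [-0.514, 0.514, -0.486, 0.486]
force: [-0.3, -0.2, -0.1]
finger_gap: 0.038
t: 9.05
position: [0.5721, -0.1671, 0.0085]
eef_rot: [-0.514, 0.514, -0.486, 0.486]
force: [-0.2, -0.4, 0.5]
finger_gap: 0.0377
t 9.05 jigTCP [ -12.9 -148.1    8.5] toolx yaw(deg) in jig -90.0 F [-0.2 -0.4  0.5] gap 37.7
tool in jig cols xyz
 [[-0. -0.  1.]
 [-1.  0. -0.]
 [-0. -1. -0.]]
shift tool mm [-0.2 -0.  44.9] world tgt [ 0.617 -0.164  0.008]
```

View pics/wrist3.png

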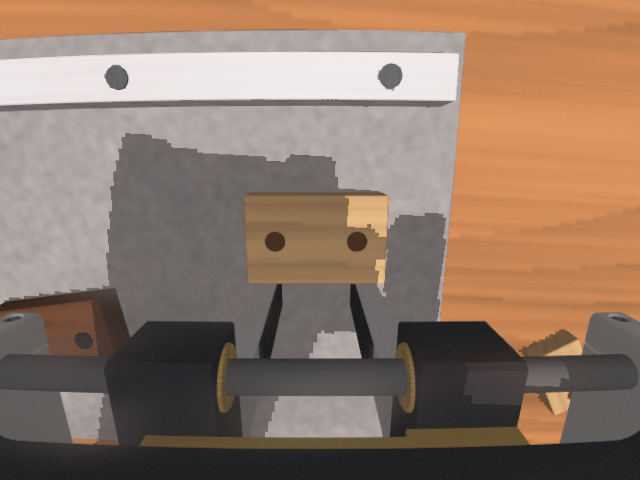

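The block now lies square on both fingertips, with its top spanning (245–387, 193–283). I'll continue to the rail.

```bash
python3 -m handwheel '[[0.4,[0,0,0.007],0],[0.4,[0,0,0.007],0],[0.4,[0,0,0.007],0],[0.4,[0,0,0.007],0],[0.4,[0,0,0.006],0]]'
python3 -m handwheel '[[0.4,[0,0,0.003],0],[0.4,[0,0,0.002],0],[0.4,[0,0,0.002],0],[0.4,[0,0,0.001],0],[0.4,[0,0,0.001],0]]'
python3 - <<'E'
from st import *
st([.032,-.148,.0085])
for n in("wrist","scene"):
  im,d=robot.grab_frame(n); cv2.imwrite(f"pics/{n}4.png",im)
E
```

```text
t: 9.78
position: [0.6061, -0.1651, 0.0085]
eef_rot: [0.514, -0.514, 0.486, -0.486]
force: [-0.5, 0.2, -0.1]
finger_gap: 0.0375
t: 10.4
position: [0.6143, -0.1647, 0.0085]
eef_rot: [-0.513, 0.514, -0.486, 0.486]
force: [-6.0, 0.6, 3.3]
finger_gap: 0.0373
t 10.4 jigTCP [  29.4 -148.2    8.5] toolx yaw(deg) in jig -90.0 F [-5.9  0.9  3.3] gap 37.3
tool in jig cols xyz
 [[-0.001 -0.001  1.   ]
 [-1.     0.    -0.001]
 [-0.    -1.    -0.001]]
shift tool mm [-0.2 -0.   2.6] world tgt [ 0.617 -0.164  0.008]
```

View pics/wrist4.png

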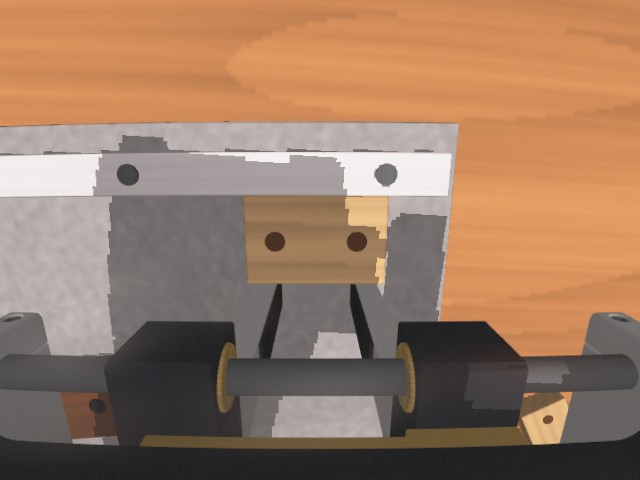

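The force is -6 N against the rail, and the block's far edge meets the rail along its whole length in the picture. So it's flat against the rail. Now I back off, raise, and turn 90° to get behind its -y end.

```bash
python3 -m handwheel '[[0.4,[0,0,-0.015],0],[0.4,[0,0,-0.025],0],[0.4,[0,-0.03,0],0],[0.16,[0,-0.03,0],-10],[0.16,[0,-0.01,0],-10]]'
python3 -m handwheel '[[0.16,[0,0,0],-10],[0.16,[0,0,0],-10],[0.16,[0,0,0],-10],[0.16,[0,0,0],-10],[0.16,[0,0,0],-10]]'
python3 -m handwheel '[[0.16,[0,0,0],-10],[0.16,[0,0,0],-10],[0.16,[0,0,0],0],[0.16,[0,0,0],0],[0.16,[0,0,0],0]]'
python3 - <<'E'
from st import *
st([.058,-.220,.0085])
for n in("wrist","scene"):
  im,d=robot.grab_frame(n); cv2.imwrite(f"pics/{n}5.png",im)
E
```

```text
t: 11.12
position: [0.5747, -0.1673, 0.0804]
eef_rot: [0.591, -0.591, 0.387, -0.389]
force: [-0.3, -0.1, -0.4]
finger_gap: 0.0211
t: 11.75
position: [0.5738, -0.1671, 0.0785]
eef_rot: [-0.7, 0.7, -0.102, 0.102]
force: [-0.0, 0.1, 1.0]
finger_gap: 0.0149
t: 12.38
position: [0.5746, -0.1669, 0.0786]
eef_rot: [-0.707, 0.707, 0.019, -0.019]
force: [0.1, -0.1, -0.7]
finger_gap: 0.0151
t 12.38 jigTCP [ -10.4 -148.1   78.6] toolx yaw(deg) in jig -0.2 F [ 0.1 -0.1 -0.7] gap 15.1
tool in jig cols xyz
 [[ 1.     0.     0.003]
 [-0.003 -0.     1.   ]
 [ 0.    -1.    -0.   ]]
shift tool mm [ 68.6  70.1 -71.7] world tgt [ 0.647 -0.235  0.008]
```

View pics/wrist5.png

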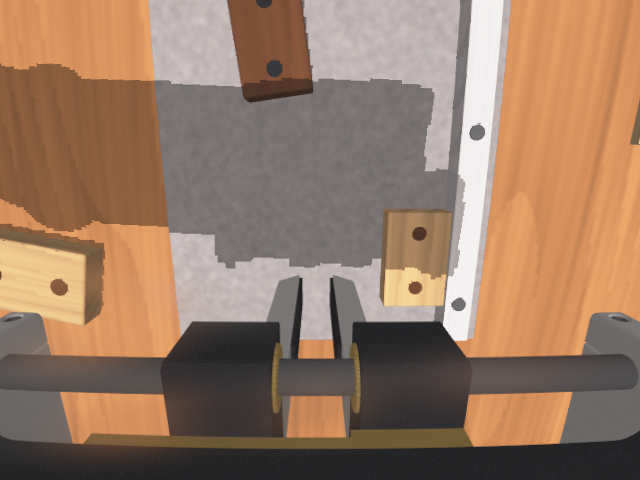

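```bash
python3 - <<'E'
from tips import *
print(np.round(J(onz("wrist",[(386,211),(450,211),(445,305),(383,305)],.030))*1e3,1))
print("rail inner top",np.round(J(onz("wrist",[(470,10),(445,335)],.032))*1e3,1))
E
python3 -m handwheel '[[0.16,[0,0,-0.036],0],[0.16,[0.0,0,-0.036],0],[0.16,[0.03,0,0],0],[0.16,[0.038,0,0],0],[0.16,[0,0,0],0]]'
python3 -c "
from st import *
st([.058,-.220,.0085])"
```

```text
[[  37.9 -111.6   30. ]
 [  82.1 -111.5   30. ]
 [  85.1 -181.3   30. ]
 [  39.1 -181.    30. ]]
rail inner top [[  83.9   12.4   32. ]
 [  86.8 -204.9   32. ]]
t: 13.1
position: [0.6487, -0.2338, 0.0782]
eef_rot: [0.707, -0.706, -0.02, 0.019]
force: [-1.2, -0.2, -0.2]
finger_gap: 0.015
t 13.1 jigTCP [  59.9 -219.1   78.2] toolx yaw(deg) in jig 0.0 F [-1.2 -0.1 -0.2] gap 15.0
tool in jig cols xyz
 [[ 1.     0.001 -0.   ]
 [ 0.     0.001  1.   ]
 [ 0.001 -1.     0.001]]
shift tool mm [-2.  69.7 -1. ] world tgt [ 0.647 -0.235  0.008]
```

```bash
python3 -m handwheel '[[0.16,[0,0.03,0],0],[0.16,[0,0.025,0],0],[0.16,[0,0.009,0],0],[0.16,[0,0.006,0],0],[0.16,[-0.001,0,0],0]]'
python3 - <<'E'
from tips import *
st([.058,.105,.0085])
im,d=robot.grab_frame("scene")
cv2.imwrite("pics/s6.png",cv2.resize(im[215:335,210:350],None,fx=5,fy=5,interpolation=cv2.INTER_CUBIC))
im,d=robot.grab_frame("wrist"); cv2.imwrite("pics/w6.png",im)
E
```

```text
t: 13.72
position: [0.6456, -0.2351, 0.0089]
eef_rot: [-0.707, 0.707, 0.02, -0.019]
force: [0.4, 0.3, 0.7]
finger_gap: 0.0148
t 13.72 jigTCP [  56.8 -220.2    8.9] toolx yaw(deg) in jig -0.0 F [0.4 0.3 0.7] gap 14.8
tool in jig cols xyz
 [[ 1.     0.     0.001]
 [-0.001 -0.     1.   ]
 [ 0.    -1.    -0.   ]]
shift tool mm [1.000e+00 3.000e-01 3.252e+02] world tgt [0.629 0.09  0.008]
```

View pics/s6.png

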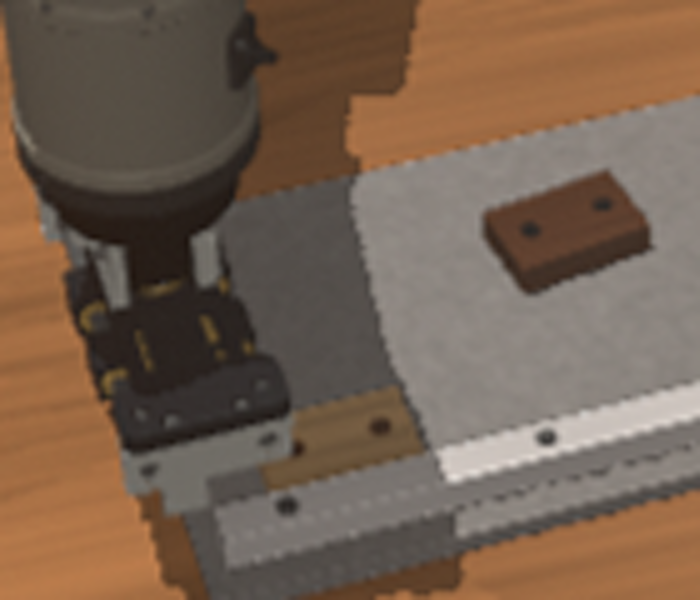

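View pics/w6.png

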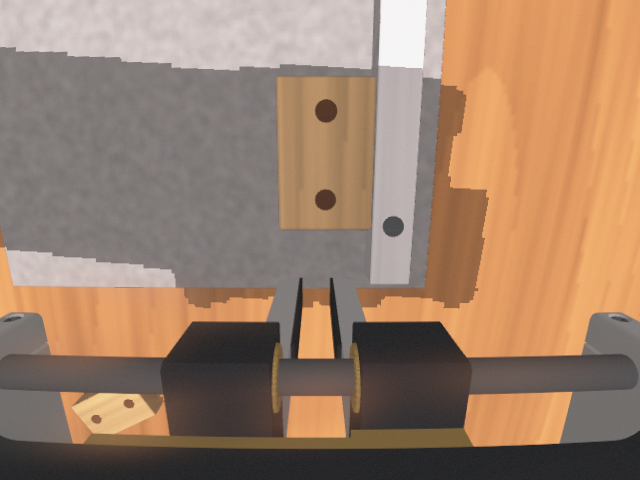

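The fingertips sit behind the block's -y face: the tips are at columns 270–365 and the block at 278–375. Pushing along the rail.

```bash
python3 -m handwheel '[[0.16,[0.002,0,0.012],0],[0.16,[0,0,0.008],0],[0.16,[0,0,0.008],0],[0.16,[0,0,0.008],0],[0.16,[0,0,0.008],0]]'
python3 -m handwheel '[[0.16,[0,0,0.008],0],[0.16,[0,0,0.008],0],[0.16,[0,0,0.008],0],[0.16,[0,0,0.008],0],[0.16,[0,0,0.008],0]]'
cat > look.py <<'E'
from tips import *
import sys
st([.058,.106,.0085])
im,d=robot.grab_frame("wrist"); cv2.imwrite(f"pics/{sys.argv[1]}.png",im)
E
python3 look.py w7
```

```text
t: 14.45
position: [0.6451, -0.1905, 0.0085]
eef_rot: [-0.707, 0.707, 0.02, -0.019]
force: [0.5, -0.5, 0.5]
finger_gap: 0.015
t: 15.08
position: [0.6428, -0.1505, 0.0085]
eef_rot: [0.707, -0.707, -0.019, 0.02]
force: [0.5, -1.4, 0.2]
finger_gap: 0.0147
t 15.07 jigTCP [  58.7 -135.6    8.5] toolx yaw(deg) in jig -0.0 F [ 0.4 -1.4  0.2] gap 14.7
tool in jig cols xyz
 [[ 1. -0.  0.]
 [-0.  0.  1.]
 [-0. -1.  0.]]
shift tool mm [ -0.8  -0.  241.6] world tgt [0.629 0.091 0.008]
```

View pics/w7.png

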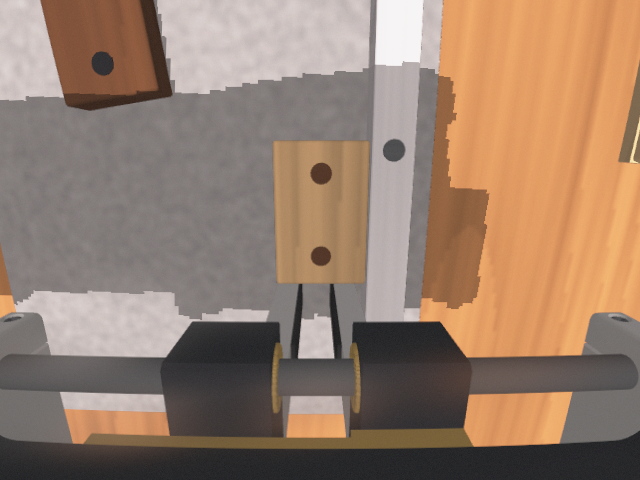

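The block stays parallel and touching the rail, with its right edge at column ≈368 and the rail at 370. Continuing.

```bash
for i in 1; do :; done; python3 -m handwheel '[[0.16,[0,0,0.01],0],[0.16,[0,0,0.01],0],[0.16,[0,0,0.01],0],[0.16,[0,0,0.01],0],[0.16,[0,0,0.01],0]]'
python3 -m handwheel '[[0.16,[0,0,0.01],0],[0.16,[0,0,0.01],0],[0.16,[0,0,0.01],0],[0.16,[0,0,0.01],0],[0.16,[0,0,0.01],0]]'
python3 look.py w8
```

```text
t: 15.75
position: [0.6401, -0.1004, 0.0085]
eef_rot: [0.707, -0.707, -0.02, 0.02]
force: [0.7, 0.1, -0.0]
finger_gap: 0.0153
t: 16.38
position: [0.6373, -0.0506, 0.0085]
eef_rot: [0.707, -0.707, -0.019, 0.019]
force: [-0.4, -0.4, -0.8]
finger_gap: 0.015
t 16.38 jigTCP [ 58.7 -35.5   8.5] toolx yaw(deg) in jig -0.0 F [-0.5 -0.3 -0.8] gap 15.0
tool in jig cols xyz
 [[ 1. -0.  0.]
 [-0.  0.  1.]
 [-0. -1.  0.]]
shift tool mm [ -0.8   0.  141.5] world tgt [0.629 0.091 0.008]
```

View pics/w8.png

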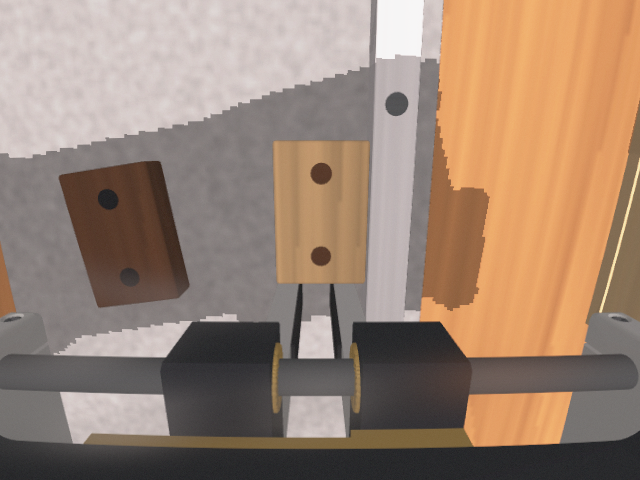

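A gap of about 1 mm is opening at the rail (block edge at column 368, rail at 372). I'll add a small +x drift.

```bash
python3 -m handwheel '[[0.16,[0.0005,0,0.01],0],[0.16,[0.0005,0,0.01],0],[0.16,[0.0005,0,0.01],0],[0.16,[0.0005,0,0.01],0],[0.16,[0.0,0,0.01],0]]'
python3 look.py w9
```

```text
t: 17.05
position: [0.6366, -0.0005, 0.0085]
eef_rot: [0.707, -0.707, -0.02, 0.019]
force: [0.3, -0.4, -1.0]
finger_gap: 0.015
t 17.05 jigTCP [60.8 14.6  8.5] toolx yaw(deg) in jig -0.0 F [ 0.3 -0.4 -1. ] gap 15.0
tool in jig cols xyz
 [[ 1.  0.  0.]
 [-0.  0.  1.]
 [ 0. -1.  0.]]
shift tool mm [-2.9  0.  91.4] world tgt [0.629 0.091 0.008]
```

View pics/w9.png

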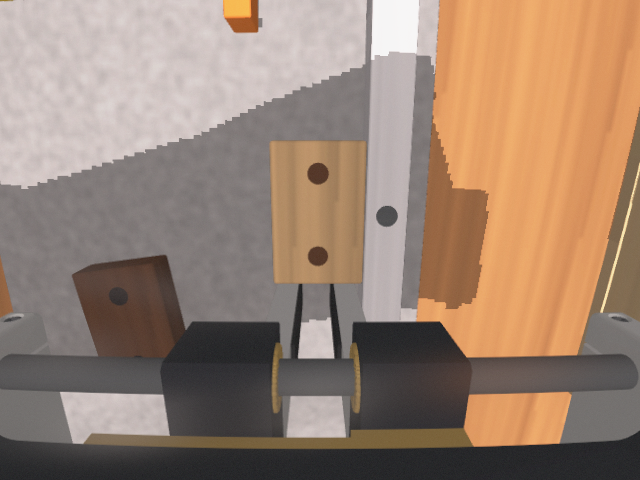

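Flush again, with the edges at columns 365 and 367. Continuing into the pocket.

```bash
python3 -m handwheel '[[0.16,[0.0002,0,0.01],0],[0.16,[0.0002,0,0.01],0],[0.16,[0.0002,0,0.01],0],[0.16,[0.0002,0,0.01],0],[0.16,[0.0002,0,0.01],0]]'
python3 look.py w10
```

```text
t: 17.73
position: [0.6348, 0.0495, 0.0085]
eef_rot: [0.707, -0.707, -0.02, 0.02]
force: [-0.2, -0.7, -1.0]
finger_gap: 0.0149
t 17.73 jigTCP [61.8 64.6  8.5] toolx yaw(deg) in jig -0.0 F [-0.3 -0.6 -1. ] gap 14.9
tool in jig cols xyz
 [[ 1. -0.  0.]
 [-0.  0.  1.]
 [-0. -1.  0.]]
shift tool mm [-3.8  0.  41.4] world tgt [0.629 0.091 0.008]
```

View pics/w10.png

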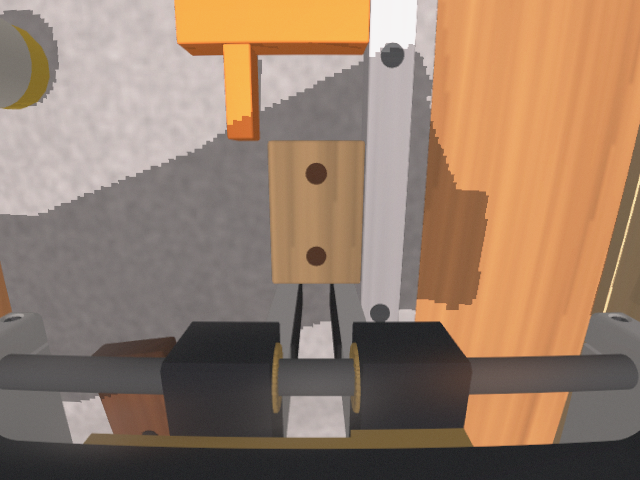

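The block's leading end is at the pocket mouth, clear of the cheek (cheek edge at column 259, block at 270). Now the last stretch, slowly.

```bash
python3 -m handwheel '[[0.16,[0.0002,0,0.008],0],[0.16,[0.0002,0,0.008],0],[0.16,[0.0,0,0.008],0],[0.16,[0.0,0,0.006],0],[0.16,[0.0,0,0.004],0]]'
python3 -m handwheel '[[0.16,[0,0,0.002],0],[0.16,[0,0,0.002],0],[0.16,[0,0,0.001],0],[0.16,[0,0,0.001],0],[0.16,[0,0,0],0]]'
python3 look.py w11
```

```text
t: 18.4
position: [0.6334, 0.0832, 0.0086]
eef_rot: [0.707, -0.707, -0.02, 0.02]
force: [0.5, -1.2, 1.2]
finger_gap: 0.0148
t: 19.02
position: [0.633, 0.0888, 0.0085]
eef_rot: [0.707, -0.707, -0.019, 0.019]
force: [-0.9, -0.2, -0.3]
finger_gap: 0.015
t 19.02 jigTCP [ 62.2 103.9   8.5] toolx yaw(deg) in jig -0.0 F [-1.  -0.1 -0.3] gap 15.0
tool in jig cols xyz
 [[ 1.  0.  0.]
 [-0.  0.  1.]
 [ 0. -1.  0.]]
shift tool mm [-4.2  0.   2.1] world tgt [0.629 0.091 0.008]
```

View pics/w11.png

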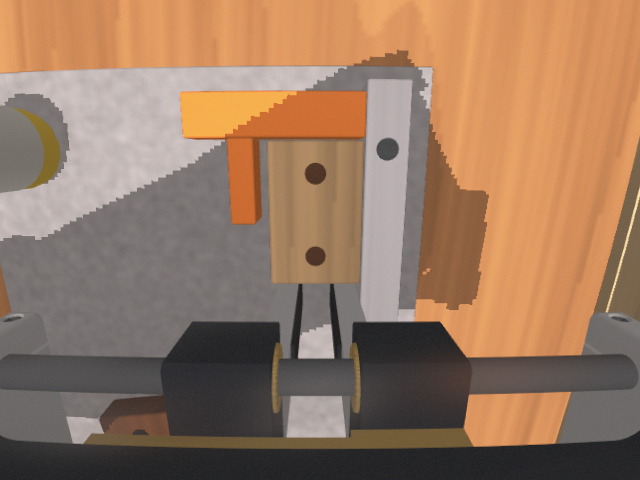

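Nearly home, but there's no stop force yet. Pushing on in 1 mm rows.

```bash
python3 -m handwheel '[[0.16,[0,0,0.001],0],[0.16,[0,0,0.001],0],[0.16,[0,0,0.001],0],[0.16,[0,0,0],0],[0.16,[0,0,0],0]]'
```

```text
t: 19.7
position: [0.6329, 0.09, 0.0085]
eef_rot: [-0.706, 0.708, 0.019, -0.019]
force: [0.3, -7.2, 3.2]
finger_gap: 0.0151
```

The end stop is reached: -7 N, and the arm stalled 1.8 mm short of its command. Now back off and lift clear.

```bash
python3 look.py w12; python3 -m handwheel '[[0.16,[0,0,-0.004],0],[0.16,[0,0,-0.012],0],[0.16,[0,0,-0.02],0],[0.16,[0,-0.03,0],0],[0.16,[0,-0.05,0],0]]'
python3 -m handwheel '[[0.16,[0,-0.05,0],0],[0.16,[0,0,0],0],[0.16,[0,0,0],0],[0.16,[0,0,0],0],[0.16,[0,0,0],0]]'
python3 look.py w13
python3 - <<'E'
from tips import *
for n in("scene","side"):
  im,d=robot.grab_frame(n); cv2.imwrite(f"pics/{n}13.png",im)
E
```

```text
t 19.7 jigTCP [ 62.2 105.1   8.5] toolx yaw(deg) in jig -0.1 F [-0.1 -7.2  3.2] gap 15.1
tool in jig cols xyz
 [[ 1.    -0.     0.002]
 [-0.002 -0.002  1.   ]
 [-0.    -1.    -0.002]]
shift tool mm [-4.2 -0.   0.9] world tgt [0.629 0.091 0.008]
t: 20.38
position: [0.6338, 0.0537, 0.0879]
eef_rot: [-0.707, 0.707, 0.018, -0.02]
force: [0.8, 0.1, 1.0]
finger_gap: 0.0153
t: 21.0
position: [0.6344, 0.0555, 0.1375]
eef_rot: [0.707, -0.707, -0.019, 0.02]
force: [0.2, 0.2, 0.1]
finger_gap: 0.015
t 21.0 jigTCP [ 61.7  70.6 137.5] toolx yaw(deg) in jig -0.0 F [0.3 0.2 0.1] gap 15.0
tool in jig cols xyz
 [[ 1.    -0.002  0.   ]
 [-0.     0.     1.   ]
 [-0.002 -1.     0.   ]]
shift tool mm [ -3.5 129.   35.3] world tgt [0.629 0.091 0.008]
```

View pics/w13.png

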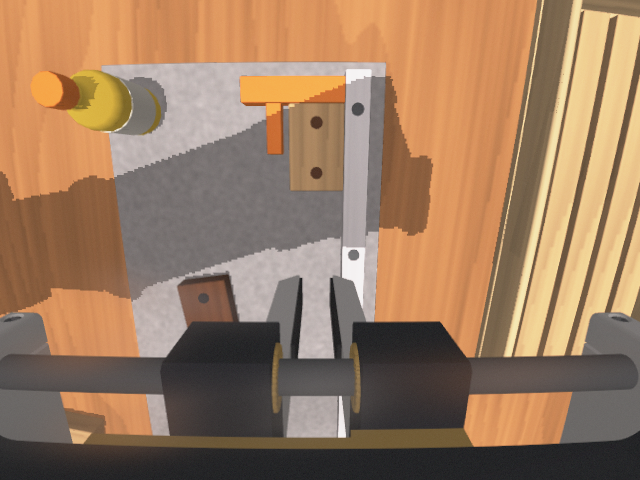

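View pics/scene13.png

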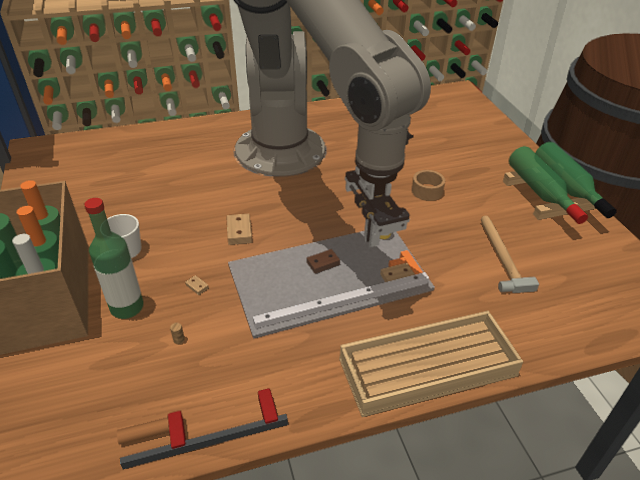

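```bash
python3 - <<'E'
from tips import *
im=cv2.imread("pics/w13.png"); cv2.imwrite("pics/w13c.png",cv2.resize(im[60:205,225:395],None,fx=4,fy=4,interpolation=cv2.INTER_CUBIC))
p=J(onz("wrist",[(291,103),(344,103),(343,190),(290,190)],.030)); print(np.round(p*1e3,1),p.mean(0))
print("stop face",np.round(J(onz("wrist",[(285,104)],.032))*1e3,1),"rail",np.round(J(onz("wrist",[(345,110),(343,230)],.032))*1e3,1))
a=cv2.imread("pics/scene0.png").astype(int);b=cv2.imread("pics/scene13.png").astype(int)
print("scene px shift of dark:",[np.round(x["rect"]) for x in robot.boxes_of("scene","dark_spacer")])
E
```

```text
[[ 42.3 185.3  30. ]
 [ 84.6 185.3  30. ]
 [ 85.  116.   30. ]
 [ 40.3 116.   30. ]] [0.06306712 0.15065108 0.03      ]
stop face [[ 37.7 184.3  32. ]] rail [[ 85.4 179.7  32. ]
 [ 85.5  82.   32. ]]
scene px shift of dark: [array([307., 249., 344., 270.])]
```

View pics/w13c.png

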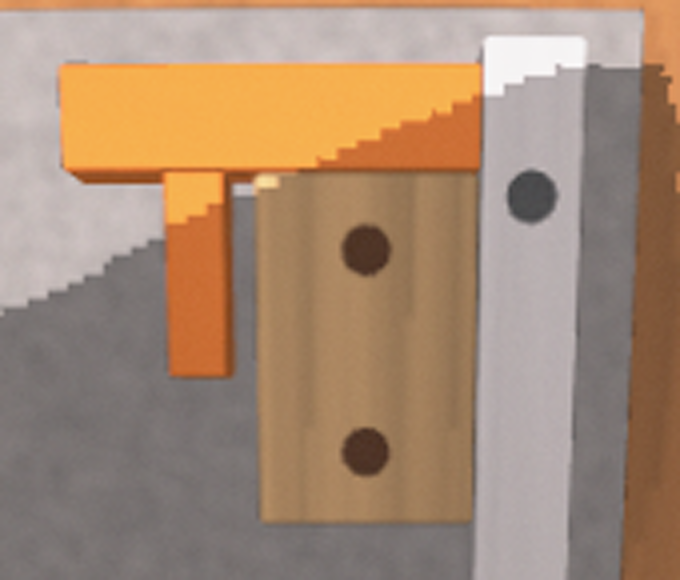

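The block is fully home: its centre is at jig (63.1, 150.7) mm, flush with both the rail and the end stop. Handing in.

```bash
python3 -c "
from bench import robot
print(robot.finish_job())"
```

```text
the job is handed in; nothing more can be done
None
```

The pale spacer is home in the orange corner pocket, and I handed the job in at about 21 s of the 64 s. No verdict is reported.

**What I did:** I slid the spacer square onto the rail with two fingertips, at about y = -146 mm, and felt -6 N when it met the rail. Then I pushed it along the rail from its -y end until it met the end stop at about -7 N, backed off and lifted clear.

**Last checks:**
- **Final position:** the wrist picture puts the spacer's centre at about (63, 151) mm in the jig frame, against the home point of (62.5, 150). Picking pixels by eye is good to 1–2 mm. It looks parallel to the rail and touches both the rail and the stop.
- **Other objects:** the dark spacer's box in the scene camera moved only 1–2 px from the start. The rest look unmoved by eye; I did not measure them.

**What disagreed on the way:**
- **Fingertip height:** the depth pictures put the fingertips about 28 mm higher than the TCP reading and the 19 mm tip length imply. My first push therefore passed over the spacer without touching it, and I set the height from the depth pictures after that.
- **Side camera:** its outline fit failed at the start, because the colour mask leaked. The starting pose came from the scene camera and a wrist picture, which agreed to about 4 mm.
- **Gap at the rail:** about 1 mm opened halfway along, and a slight sideways drift closed it.

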